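# Load the bench tumbler and hold its key switch on

### The arm

A 6-joint arm with a two-finger parallel gripper is mounted at the origin on the work surface. World frame = base frame: x ahead of the robot, y to its left, z up, the work surface at z = 0. Lengths are in m, angles in rad, forces in N, time in s.
With the tool pointing down it reaches from about 0.375 to 0.9 m from the base axis. Payload 3.1 kg.
Tool frame: the origin (TCP) lies between the finger pads; the fingertips stand 17 mm ahead of it and the grasp point (between the pads) lies 2 mm behind it (robot.nose_length is the distance from the TCP to the fingertips, in m); z points along the fingers, y is the line along which they close (so a half turn about z gives the same grasp; the last joint's range is limited). The gripper opens to 87 mm and grips with 3 to 60 N. Pads are 19 mm wide; open, the fingers measure 117 mm over their backs; the gripper's body (75 mm by 190 mm) begins 51 mm behind the grasp point.
Start: joints at [-1.331, 0.527, 1.433, -0, 1.181, -0.178], TCP at [0.254, -0.571, 0.24] pointing down, gripper open.
Joint ranges: [-3.08, 3.08], [-0.75, 2.2], [0.22, 2.44], [-1.43, 4.57], [0, 2.65], [-2.85, 2.85]. Speed limits (rad/s): [2.79, 2.79, 3.14, 3.14, 3.14, 3.14].

### API

Orientations are given as a unit quaternion [x, y, z, w].
In Python, from rig import robot, cams gives the robot as it stands.
- The arm moves only by the shell command python3 -m pendant 'ROWS' [FORCE]. ROWS is JSON, a list of rows, each an object with "jaw": the opening, from 0 (shut) to 1 (fully open); "linear": the shift along the tool's x, y, z in cm, a list of three; "twist": the turn about the tool's z in degrees. A call has 1 to 12 rows; each row shifts and turns the commanded pose from where the row before left it, along the tool's axes as they then stand; what a row does not reach is not made up. A row lasts 1/12 s, in which the tool goes at most 41.7 mm and 7.16 degrees, less where a joint would pass 70% of its speed; a pose out of reach is approached as far as the arm can. A call is refused whole if a number of a shift passes 4.17 or a number of a turn 7.16, either way. A call with a gripper value outside its range is refused whole. The fingers move at their own pace and stop on an object; FORCE is the grip in N (left out, the last holds). Time passes only in rows, so rows that do not move let the fingers close. It gives the time, the measured TCP pose, the force, the opening and the grip force at its end, in the units of the state.
- robot.get_obs(): the state, without advancing time (a new reading comes with each control period).
- cams.camera(name): name is "side" or "top"; returns a dict with "color" (400x640x3 uint8, blue, green, red), "depth" (400x640 float32, m along the optical axis (not along the pixel's ray), 0 where there is no reading), "fov_y" (degrees; the focal length in pixels is half the picture's height over the tangent of half this angle, whatever the lens; pixels are square), "cx", "cy" (the principal point, pixels), "k1" (the pictures are not rectified: a ray, as slopes to the right and down, at radius r is drawn at 1 + k1 r^2 times it, then the intrinsics apply), "view" (4x4, takes a point from world to camera coordinates). Camera axes: x right, y down, z forward; pixel columns grow to the right and rows downward; lengths in m; the calibration is good to about 2 mm. A picture is of the moment at which its call begins.
- robot.hand_in(): hands the job in; it is judged then, once.
The state is a dict: "time": time; "q": joint angles; "joint_velocities": joint speeds; "joint_torque": joint torques, N m; "position": TCP position; "tool_rot": TCP orientation; "ft_force": force on the tool from outside, world axes, zero at the start; "moment": the same for the moment, N m; "grip_width": finger opening in m; "grip_force": force on a finger pad.
Only numpy, scipy, OpenCV 4.12 (cv2) and the standard library are available. Lean on these libraries where they do the work, as an engineer would, in place of code of your own. Each camera call takes 0.05 s, during which the arm holds its last target. There are 200 camera calls.

### The job

Pour all six ceramic balls from the aluminium cup into the tumbler's bowl and stand the empty cup back upright on the bench. Then take the key with the oblong grip, push it fully home into the tumbler's key switch, working it past the sticky pins, and turn it clockwise a quarter turn to the stop. Finish while holding the key there in the gripper, since a spring turns the switch back; do not disturb the other key or the other things lying about.

Things in the scene. Friction and masses are not known exactly. Their poses are not given: they have to be found in the camera images.
- cup: open aluminium cup, plain and round, no handle, standing on the bench with six ceramic balls in it. 90 mm high, outside diameter 52 mm at the foot growing evenly to 68 mm at the rim, wall 3 mm, inner floor 4 mm above its underside, about 80 g empty (0.7 to 1.4 times). Origin: centre of the underside; z up along the cup's axis.
- ball0_center (a point): centre of one of the six loose white ceramic tumbling balls, 20 mm diameter, 15 g, at first in the cup.
- ball1_center (a point): centre of one of the six loose white ceramic tumbling balls, 20 mm diameter, 15 g, at first in the cup.
- ball2_center (a point): centre of one of the six loose white ceramic tumbling balls, 20 mm diameter, 15 g, at first in the cup.
- ball3_center (a point): centre of one of the six loose white ceramic tumbling balls, 20 mm diameter, 15 g, at first in the cup.
- ball4_center (a point): centre of one of the six loose white ceramic tumbling balls, 20 mm diameter, 15 g, at first in the cup.
- ball5_center (a point): centre of one of the six loose white ceramic tumbling balls, 20 mm diameter, 15 g, at first in the cup.
- tumbler: bench tumbler, fixed: painted foot 150 x 385 mm, 28 mm high, a round open grey bowl at its +y end and a square flat-topped switch box (110 x 110 mm, top 60 mm above the bench) at its -y end. Origin: on the bench under the foot; z up, own y from switch box to bowl. Bowl axis at own (0, 0.10), switch axis at own (0, -0.13).
- bowl_floor (a point): centre of the bowl's flat inner floor, 34 mm above the bench. The bowl's inside radius is about 65 mm at the floor and 90 mm at the rim.
- bowl_rim (a point): centre of the bowl's mouth, level with the rim, 110 mm above the bench; outside radius of the rim 95 mm.
- lock (a joint): angle of the key switch's plug (rad): 0 = rest, as at the start; grows clockwise seen from above to a stop at 1.57 (a quarter turn). A spring drives it back to 0 (0.015 N m at 0, 0.06 N m at the stop, plus 0.01 N m friction). Play in the keyway lets the key turn about 0.12 rad before the plug follows.
- lock_mouth (a point): centre of the keyway's mouth on the plug's top (28 mm square steel face in a round bezel 54 mm across), 61.5 mm above the bench; turns with the plug. z up, x along the keyway's long side. Slot 15.5 x 6.5 mm, chamfer 1.5 mm, 34 mm deep. Two sticky sprung pins reach 2 mm into the key's path from its short ends, 9 and 19 mm down: up to about 15 N to press the key past, less if wiggled.
- key: switch key standing upright in a wooden block, black oblong grip up. Origin: centre of the shoulder (the grip's underside), which rests on the block's top, and on the plug when fully home. Grip 26 (own x) x 10 (own y) x 40 mm above the origin. Steel blade 14 (own x) x 5 mm (own y), 28 mm down from the origin, the last 7 mm tapering to a point. 30 g (x 0.7 to 1.4). Fits either way round.
- key_block: fixed light wooden block 60 x 60 x 40 mm that the switch key stands in, in a slot 17 x 8 mm. Origin: centre of the underside.
- round_key: another key that does not fit, in a like block: round disc grip 36 mm across and 10 mm thick, round shank 7 mm. Leave it alone. Origin: its shoulder, 40 mm above the bench. The places of the two blocks are swapped from run to run.
- mug: white mug, 90 mm high, bystander. Origin: centre of the underside.
- tape: roll of brown tape lying flat, 90 mm across, 25 mm high, bystander. Origin: centre of the underside.
- pipe_end: blue plastic pipe offcut standing upright, 50 mm across, 80 mm high, bystander. Origin: centre of the underside.
- offcut: wooden offcut 110 x 45 x 35 mm, bystander. Origin: centre of the underside.
- wrench: steel wrench 170 mm long lying flat, bystander.

How it is judged:
By the outcome, as a careful person would: the job done as asked, in the order asked, and still so for the second after the job is handed in, while the arm keeps its last pose, push and grip.
It also fails if it takes over 72 s, if anything falls off the work surface, if the arm or the gripper's body presses on something with over 40 N, if the wrist force passes 120 N, or if a joint passes its speed limit or range.

## Working session

There is one attempt and no reset: what is moved stays moved. The work goes in short steps, Python scripts to look and compute and a shell command to move; the robot and the scene stay as the last step left them, time stands still between calls to the robot, and variables do not carry over. Pictures are saved under pics/ and viewed, at most 10 in all, crops included, and the job is handed in when it is done.

```bash
ls; mkdir -p pics; python3 - <<'E'
from rig import robot,cams
import cv2,numpy as np,pickle
o=robot.get_obs();print(o)
for n in("top","side"):
    c=cams.camera(n);cv2.imwrite(f"pics/{n}0.png",c["color"]);pickle.dump(c,open(f"{n}0.pkl","wb"))
    print(n,c["fov_y"],c["cx"],c["cy"],c["k1"],np.round(c["view"],3).tolist())
E
```

```text
pics
{'time': 0.0, 'q': array([-1.33049045e+00,  5.28438715e-01,  1.43389119e+00, -4.26994606e-05,
        1.18140057e+00, -1.78488482e-01]), 'joint_velocities': array([-1.88577910e-03, -1.20259749e-05, -8.44280685e-04, -7.90065640e-04,
       -9.90662000e-04,  5.83671256e-04]), 'joint_torque': array([ 9.17746693e-04, -4.40039241e+01, -1.76590562e+01,  6.33442705e-02,
        5.82565984e-02, -1.71708280e-04]), 'position': array([ 0.25401718, -0.57029247,  0.238592  ]), 'tool_rot': array([ 9.78154153e-01,  2.07878114e-01, -5.27667512e-05, -1.06779066e-03]), 'ft_force': array([-0.08788309,  0.50002783, -0.34726317]), 'moment': array([ 0.02316395, -0.02652684, -0.01600968]), 'grip_force': 0.0, 'grip_width': 0.0870949826058012}
top 47.58818340870439 327.5134859068785 197.69237686398756 -0.1162985931661783 [[0.025, -1.0, -0.009, -0.001], [-0.994, -0.024, -0.104, 0.538], [0.104, 0.011, -0.995, 1.314], [0.0, 0.0, 0.0, 1.0]]
side 50.0106388558539 315.937857620754 198.46798727544686 0.0021353257905481825 [[-0.998, -0.068, -0.004, 0.534], [-0.032, 0.519, -0.854, 0.092], [0.06, -0.852, -0.52, 1.081], [0.0, 0.0, 0.0, 1.0]]
```

View pics/top0.png

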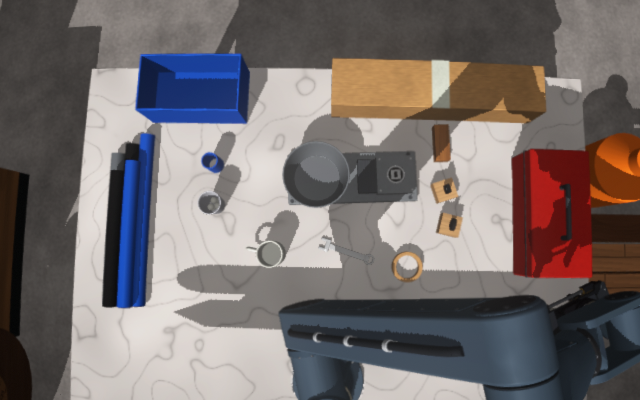

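View pics/side0.png

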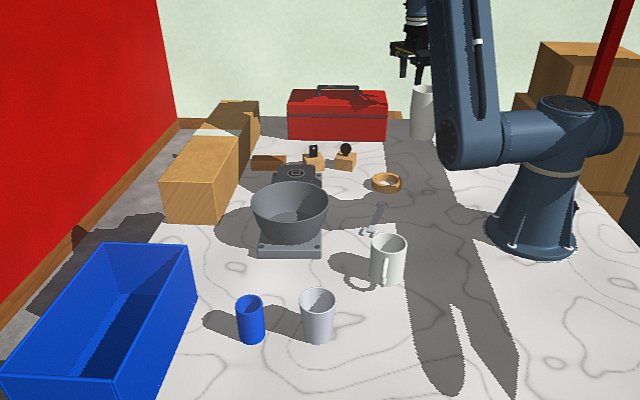

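The top view shows the bowl at (316,174), switch plug at (396,174), cup at (209,203), pipe at (212,161), mug at (269,253) and the key blocks at (445,188) and (451,224). In the side view the oblong grip is the left (farther +x) one, at (313,150), which makes it the block at (445,188) in the top view.

```bash
cat >h.py <<'E'
import numpy as np,cv2,pickle
def K(c):
    f=200/np.tan(np.radians(c["fov_y"]/2)); return np.array([[f,0,c["cx"]],[0,f,c["cy"]],[0,0,1]])
def D(c): return np.array([c["k1"],0,0,0,0.])
def slopes(c,uv): return cv2.undistortPoints(np.asarray(uv,float).reshape(-1,1,2),K(c),D(c)).reshape(-1,2)
def plane(c,uv,z):
    s=slopes(c,uv);R=np.array(c["view"])[:3,:3];t=np.array(c["view"])[:3,3]
    o=-R.T@t;d=np.c_[s,np.ones(len(s))]@R
    return o+d*((z-o[2])/d[:,2])[:,None]
def cloud(c):
    uv=np.stack(np.meshgrid(np.arange(640.),np.arange(400.)),-1).reshape(-1,2)
    s=slopes(c,uv);R=np.array(c["view"])[:3,:3];t=np.array(c["view"])[:3,3]
    z=c["depth"].reshape(-1,1);P=(np.c_[s,np.ones(len(s))]*z-t)@R;P[z[:,0]<=0]=np.nan
    return P.reshape(400,640,3)
def proj(c,P):
    r=cv2.Rodrigues(np.array(c["view"])[:3,:3])[0]
    return cv2.projectPoints(np.asarray(P,float).reshape(-1,1,3),r,np.array(c["view"])[:3,3],K(c),D(c))[0].reshape(-1,2)
def load(n): return pickle.load(open(n+".pkl","rb"))
def circ(p):
    A=np.c_[2*p,np.ones(len(p))];x=np.linalg.lstsq(A,(p**2).sum(1),rcond=None)[0]
    return x[0],x[1],np.sqrt(x[2]+x[0]**2+x[1]**2)
E
python3 - <<'E'
from h import *
for n in("top0","side0"):
    c=load(n);P=cloud(c)
    g=P[230:330,:] if n=="top0" else P
    def reg(x0,x1,y0,y1,z0,z1):
        m=(P[...,0]>x0)&(P[...,0]<x1)&(P[...,1]>y0)&(P[...,1]<y1)&(P[...,2]>z0)&(P[...,2]<z1);return P[m]
    if n=="top0":
        q=plane(c,[[209,203],[316,174],[396,174],[445,188],[451,224],[212,161],[269,253]],0.06);print(q.round(3))
    for (px,nm,z) in((q[0],"cup",.09),(q[1],"bowl",.11)):
        r=.05 if nm=="cup" else .12
        p=reg(px[0]-r,px[0]+r,px[1]-r,px[1]+r,z-.006,z+.008)
        if len(p)>5: print(n,nm,len(p),p.mean(0).round(4),np.round(circ(p[:,:2]),4))
    p=reg(q[2][0]-.08,q[2][0]+.08,q[2][1]-.08,q[2][1]+.08,.052,.07);
    print(n,"box",len(p),p.mean(0).round(4),cv2.minAreaRect(p[:,:2].astype(np.float32)*1000))
    for i in(3,4):
        for za,zb in((.035,.045),(.055,.09)):
            p=reg(q[i][0]-.04,q[i][0]+.04,q[i][1]-.04,q[i][1]+.04,za,zb)
            print(n,"blk",i,za,len(p),p.mean(0).round(4) if len(p) else 0,cv2.minAreaRect(p[:,:2].astype(np.float32)*1000) if len(p)>3 else 0)
c=load("top0");s=load("side0")
a=cv2.resize(c["color"][120:260,370:480],None,fx=3.6,fy=3.6,interpolation=cv2.INTER_CUBIC)
b=cv2.resize(s["color"][135:200,260:370],None,fx=3.6,fy=3.6,interpolation=cv2.INTER_CUBIC)
b=np.vstack([b,np.zeros((a.shape[0]-b.shape[0],b.shape[1],3),np.uint8)])
cv2.imwrite("pics/crop1.png",np.hstack([a,b]))
E
```

```text
[[ 0.511  0.357  0.06 ]
 [ 0.603  0.047  0.06 ]
 [ 0.608 -0.186  0.06 ]
 [ 0.571 -0.329  0.06 ]
 [ 0.467 -0.347  0.06 ]
 [ 0.635  0.354  0.06 ]
 [ 0.371  0.175  0.06 ]]
top0 cup 92 [0.51   0.3513 0.0895] [0.5105 0.3492 0.0326]
top0 bowl 451 [0.6013 0.0467 0.1092] [0.5959 0.0465 0.0912]
top0 box 1450 [ 0.6082 -0.1828  0.0605] ((608.666259765625, -172.79147338867188), (111.65486145019531, 134.44802856445312), 3.4572083950042725)
top0 blk 3 0.035 344 [ 0.5692 -0.3324  0.0402] ((569.7872314453125, -334.3262939453125), (60.04965591430664, 63.63043975830078), 19.246156692504883)
top0 blk 3 0.055 52 [ 0.5686 -0.3326  0.0758] ((568.8562622070312, -333.5015869140625), (25.368343353271484, 10.43671703338623), 18.726503372192383)
top0 blk 4 0.035 341 [ 0.4658 -0.3486  0.0403] ((465.977294921875, -350.2421875), (63.68088150024414, 60.66435241699219), 77.2781753540039)
top0 blk 4 0.055 69 [ 0.4655 -0.3488  0.0749] ((465.73797607421875, -349.917724609375), (11.405946731567383, 35.2642822265625), 78.2045669555664)
side0 cup 312 [0.5106 0.3504 0.0886] [0.51  0.351 0.032]
side0 bowl 607 [0.5964 0.0473 0.1087] [0.5952 0.0486 0.0913]
side0 box 640 [ 0.6069 -0.1813  0.0616] ((608.3097534179688, -181.05459594726562), (110.00996398925781, 111.47760772705078), 3.514561653137207)
side0 blk 3 0.035 159 [ 0.5683 -0.3244  0.041 ] ((568.1218872070312, -332.2861328125), (61.87456130981445, 67.422607421875), 19.168272018432617)
side0 blk 3 0.055 69 [ 0.569  -0.3305  0.0702] ((568.7552490234375, -330.8358154296875), (22.70911407470703, 16.70103645324707), 6.129344463348389)
side0 blk 4 0.035 163 [ 0.4661 -0.34    0.041 ] ((466.6056823730469, -348.6095275878906), (66.61489868164062, 60.57875442504883), 78.07546997070312)
side0 blk 4 0.055 90 [ 0.4661 -0.3457  0.0702] ((466.0305480957031, -346.49212646484375), (31.913766860961914, 16.01211166381836), 1.2271486520767212)
```

View pics/crop1.png

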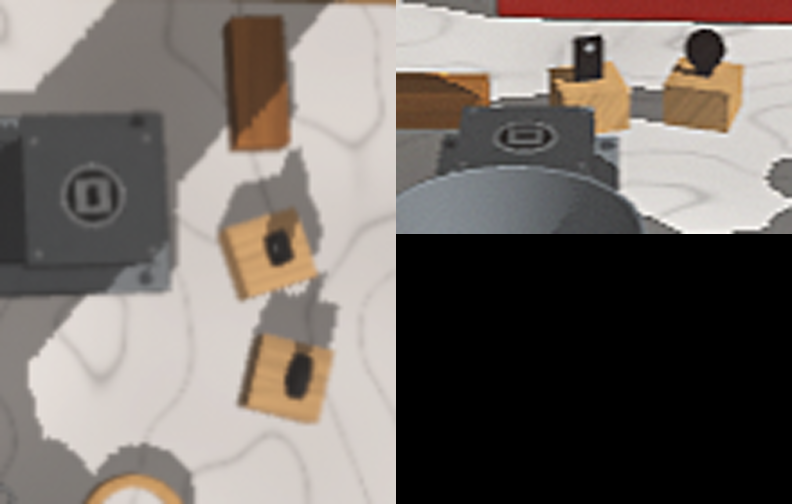

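```bash
python3 -m pendant '[{"jaw":1,"linear":[0,0,0],"twist":-6.6},{"jaw":1,"linear":[0,0,0],"twist":-6.6},{"jaw":1,"linear":[0,0,0],"twist":-6.6},{"jaw":1,"linear":[0,0,0],"twist":-6.6},{"jaw":1,"linear":[0,0,0],"twist":-6.6},{"jaw":1,"linear":[0,0,0],"twist":-6.6},{"jaw":1,"linear":[0,0,0],"twist":-6.6},{"jaw":1,"linear":[0,0,0],"twist":-6.6},{"jaw":1,"linear":[0,0,0],"twist":-6.6},{"jaw":1,"linear":[0,0,0],"twist":-6.6}]'
python3 -m pendant '[{"jaw":1,"linear":[3.5,2.5,0],"twist":0},{"jaw":1,"linear":[3.5,2.5,0],"twist":0},{"jaw":1,"linear":[3.5,2.5,0],"twist":0},{"jaw":1,"linear":[3.5,2.5,0],"twist":0},{"jaw":1,"linear":[3.5,2.5,0],"twist":0},{"jaw":1,"linear":[3.5,2.5,0],"twist":0},{"jaw":1,"linear":[3.5,2.5,0],"twist":0},{"jaw":1,"linear":[3.5,2.5,0],"twist":0},{"jaw":1,"linear":[4,1,0],"twist":0},{"jaw":1,"linear":[4,1,0],"twist":0},{"jaw":1,"linear":[4,1,0],"twist":0},{"jaw":1,"linear":[4,1,0],"twist":0}]'
python3 -m pendant '[{"jaw":1,"linear":[4,0,0],"twist":0},{"jaw":1,"linear":[4,0,0],"twist":0},{"jaw":1,"linear":[4,0,0],"twist":0},{"jaw":1,"linear":[4,0,0],"twist":0},{"jaw":1,"linear":[4,0,0],"twist":0},{"jaw":1,"linear":[4,0,0],"twist":0},{"jaw":1,"linear":[4,0,0],"twist":0},{"jaw":1,"linear":[4,0,0],"twist":0},{"jaw":1,"linear":[4,0,0],"twist":0},{"jaw":1,"linear":[4,0,0],"twist":0},{"jaw":1,"linear":[4,0,0],"twist":0},{"jaw":1,"linear":[0,0,0],"twist":0}]'
```

```text
time: 0.93
position: [0.2541, -0.5706, 0.239]
tool_rot: [0.705, 0.709, 0.0, -0.001]
ft_force: [-0.1, 0.2, 0.1]
grip_width: 0.0868
grip_force: 0.0
time: 1.93
position: [0.4879, -0.1376, 0.2392]
tool_rot: [0.707, 0.707, -0.0, -0.0]
ft_force: [2.0, -0.2, 0.2]
grip_width: 0.0869
grip_force: 0.0
time: 2.93
position: [0.4875, 0.3069, 0.2394]
tool_rot: [0.705, 0.709, 0.002, -0.001]
ft_force: [1.6, -0.1, 1.2]
grip_width: 0.0871
grip_force: 0.0
```

```bash
python3 -m pendant '[{"jaw":1,"linear":[2.2,1.15,0],"twist":0},{"jaw":1,"linear":[2.1,1.15,0],"twist":0},{"jaw":1,"linear":[0,0,3],"twist":0},{"jaw":1,"linear":[0,0,3],"twist":0},{"jaw":1,"linear":[0,0,2],"twist":0},{"jaw":1,"linear":[0,0,1],"twist":0},{"jaw":1,"linear":[0,0,0],"twist":0},{"jaw":1,"linear":[0,0,0],"twist":0}]'
```

```text
time: 3.6
position: [0.5112, 0.343, 0.1495]
tool_rot: [0.707, 0.707, -0.0, -0.0]
ft_force: [0.5, 0.8, 0.5]
grip_width: 0.0868
grip_force: 0.0
```

```bash
python3 -m pendant '[{"jaw":1,"linear":[0.7,0,1.5],"twist":0},{"jaw":1,"linear":[0,0,2],"twist":0},{"jaw":1,"linear":[0,0,2],"twist":0},{"jaw":1,"linear":[0,0,2],"twist":0},{"jaw":1,"linear":[0,0,1.5],"twist":0},{"jaw":1,"linear":[0,0,0.6],"twist":0},{"jaw":1,"linear":[0,0,0],"twist":0},{"jaw":1,"linear":[0,0,0],"twist":0}]'
```

```text
time: 4.27
position: [0.5117, 0.3508, 0.0541]
tool_rot: [0.707, 0.707, 0.001, 0.0]
ft_force: [0.8, -0.3, 0.5]
grip_width: 0.0873
grip_force: 0.0
```

```bash
python3 -m pendant '[{"jaw":0.6,"linear":[0,0,0],"twist":0},{"jaw":0.6,"linear":[0,0,0],"twist":0},{"jaw":0.6,"linear":[0,0,0],"twist":0},{"jaw":0.6,"linear":[0,0,0],"twist":0},{"jaw":0.6,"linear":[0,0,0],"twist":0},{"jaw":0.6,"linear":[0,0,0],"twist":0}]' 10; python3 -m pendant '[{"jaw":0.6,"linear":[0,0,-1],"twist":0},{"jaw":0.6,"linear":[0,0,-2],"twist":0},{"jaw":0.6,"linear":[0,0,-3],"twist":0},{"jaw":0.6,"linear":[0,0,-3],"twist":0},{"jaw":0.6,"linear":[0,0,-1],"twist":0},{"jaw":0.6,"linear":[0,0,0],"twist":0}]'
```

```text
time: 4.77
position: [0.5111, 0.3505, 0.0544]
tool_rot: [0.707, 0.707, 0.0, 0.0]
ft_force: [-2.2, -0.3, 4.5]
grip_width: 0.067
grip_force: 9.8
time: 5.27
position: [0.513, 0.3512, 0.1568]
tool_rot: [0.707, 0.707, 0.003, 0.001]
ft_force: [0.3, 0.4, -1.6]
grip_width: 0.0675
grip_force: 10.0
```

```bash
python3 - <<'E'
from h import *
from rig import cams
c=cams.camera("side");pickle.dump(c,open("side1.pkl","wb"))
t=proj(c,[[.511,.3505,.157]])[0];print(t);u,v=map(int,t)
a=c["color"][max(0,v-70):v+80,u-80:u+80]
cv2.imwrite("pics/s1.png",cv2.resize(a,None,fx=4,fy=4,interpolation=cv2.INTER_CUBIC))
E
```

```text
[316.01939365 271.14679782]
```

View pics/s1.png

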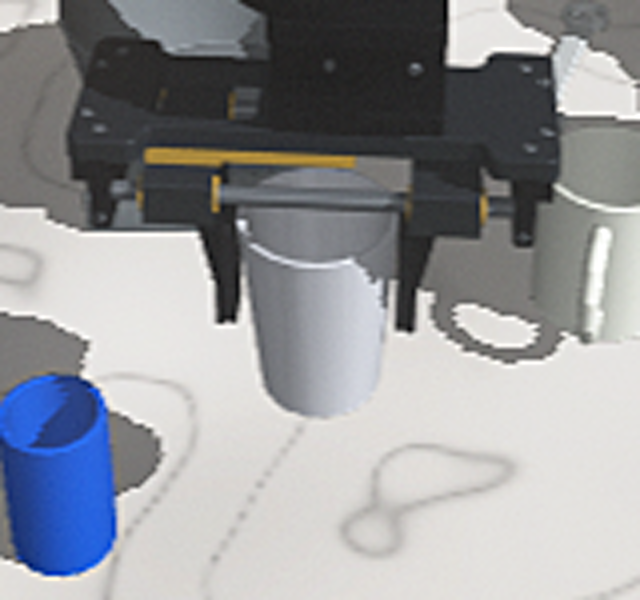

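The picture shows the cup held near its rim at about (320,230), where the straight fingers meet the widest part. I'll set it down and regrip right at the rim. The cup can then swing as a pendulum on the pads and be tipped over the bowl's rim.

```bash
python3 -m pendant '[{"jaw":0.6,"linear":[0,0,2],"twist":0},{"jaw":0.6,"linear":[0,0,3],"twist":0},{"jaw":0.6,"linear":[0,0,3],"twist":0},{"jaw":0.6,"linear":[0,0,1.5],"twist":0},{"jaw":0.6,"linear":[0,0,0.4],"twist":0},{"jaw":0.6,"linear":[0,0,0.3],"twist":0},{"jaw":0.6,"linear":[0,0,0],"twist":0}]'; python3 -m pendant '[{"jaw":0.9,"linear":[0,0,0],"twist":0},{"jaw":0.9,"linear":[0,0,0],"twist":0},{"jaw":0.9,"linear":[0,0,0],"twist":0},{"jaw":0.9,"linear":[0,0,-1],"twist":0},{"jaw":0.9,"linear":[0,0,-2],"twist":0},{"jaw":0.9,"linear":[0,0,-0.2],"twist":0},{"jaw":0.6,"linear":[0,0,0],"twist":0},{"jaw":0.6,"linear":[0,0,0],"twist":0},{"jaw":0.6,"linear":[0,0,0],"twist":0},{"jaw":0.6,"linear":[0,0,0],"twist":0},{"jaw":0.6,"linear":[0,0,0],"twist":0}]' 8
```

```text
time: 5.9
position: [0.5087, 0.3495, 0.0497]
tool_rot: [0.707, 0.707, -0.003, -0.001]
ft_force: [0.4, -0.9, -1.2]
grip_width: 0.0661
grip_force: 10.0
time: 6.82
position: [0.5105, 0.3503, 0.0834]
tool_rot: [0.707, 0.707, -0.0, -0.0]
ft_force: [-1.9, 0.6, 4.5]
grip_width: 0.0676
grip_force: 7.8
```

```bash
python3 -m pendant '[{"jaw":0.6,"linear":[0,0,-1],"twist":0},{"jaw":0.6,"linear":[0,0,-2],"twist":0},{"jaw":0.6,"linear":[0,0,-3],"twist":0},{"jaw":0.6,"linear":[0,0,-2],"twist":0},{"jaw":0.6,"linear":[0,0,-1],"twist":0},{"jaw":0.6,"linear":[-1,0.5,0],"twist":0},{"jaw":0.6,"linear":[-2,1,0],"twist":0},{"jaw":0.6,"linear":[-2,1,0],"twist":0},{"jaw":0.6,"linear":[-2,1,0],"twist":0},{"jaw":0.6,"linear":[-2,1,0],"twist":0},{"jaw":0.6,"linear":[-2,1,0],"twist":0},{"jaw":0.6,"linear":[-2,1,0],"twist":0}]'; python3 -m pendant '[{"jaw":0.6,"linear":[-1.5,1,0],"twist":0},{"jaw":0.6,"linear":[-1,0.7,0],"twist":0},{"jaw":0.6,"linear":[0,0,0],"twist":0},{"jaw":0.6,"linear":[0,0,0],"twist":0}]'
```

```text
time: 7.82
position: [0.5755, 0.218, 0.1714]
tool_rot: [0.707, 0.707, -0.002, -0.001]
ft_force: [-0.7, 0.9, -1.3]
grip_width: 0.0679
grip_force: 8.0
time: 8.15
position: [0.5925, 0.1945, 0.1723]
tool_rot: [0.708, 0.706, -0.001, -0.001]
ft_force: [-0.6, 0.7, -1.9]
grip_width: 0.0679
grip_force: 8.0
```

```bash
python3 -m pendant '[{"jaw":0.6,"linear":[-1.2,0,0],"twist":0},{"jaw":0.6,"linear":[-1.2,0,0],"twist":0},{"jaw":0.6,"linear":[-1,0,0],"twist":0},{"jaw":0.6,"linear":[-1,0,0],"twist":0},{"jaw":0.6,"linear":[-0.8,0,0],"twist":0},{"jaw":0.6,"linear":[-0.8,0,0],"twist":0},{"jaw":0.6,"linear":[-0.8,0,0],"twist":0},{"jaw":0.6,"linear":[0,0,0],"twist":0},{"jaw":0.6,"linear":[0,0,0],"twist":0}]'; python3 - <<'E'
from h import *
from rig import cams
o=[]
for n in("side","top"):
    c=cams.camera(n);pickle.dump(c,open(n+"2.pkl","wb"))
    t=proj(c,[[.595,.118,.15]])[0];u,v=map(int,t)
    o.append(cv2.resize(c["color"][v-60:v+60,u-65:u+65],None,fx=3,fy=3,interpolation=cv2.INTER_CUBIC))
cv2.imwrite("pics/s2.png",np.hstack(o))
E
```

```text
time: 8.9
position: [0.5931, 0.1268, 0.1737]
tool_rot: [0.707, 0.707, 0.0, 0.0]
ft_force: [-1.4, 0.9, -0.6]
grip_width: 0.0678
grip_force: 8.0
```

View pics/s2.png

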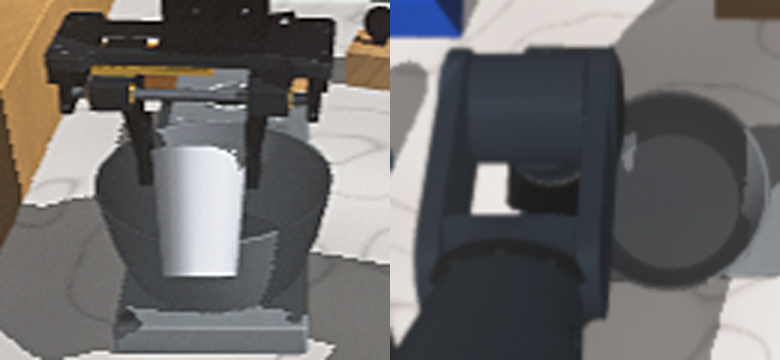

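The side view shows the cup tilting forward over the bowl's near rim, with the foot at (200,270) lagging outside. Continuing the arc.

```bash
python3 -m pendant '[{"jaw":0.6,"linear":[-0.6,0,0],"twist":0},{"jaw":0.6,"linear":[-0.6,0,0.1],"twist":0},{"jaw":0.6,"linear":[-0.6,0,0.5],"twist":0},{"jaw":0.6,"linear":[-0.6,0,0.6],"twist":0},{"jaw":0.6,"linear":[-0.6,0,0.6],"twist":0},{"jaw":0.6,"linear":[-0.5,0,0.6],"twist":0},{"jaw":0.6,"linear":[-0.3,0,0.6],"twist":0},{"jaw":0.6,"linear":[-0.2,0,0.6],"twist":0},{"jaw":0.6,"linear":[-0.1,0,0.5],"twist":0},{"jaw":0.6,"linear":[0,0,0],"twist":0},{"jaw":0.6,"linear":[0,0,0],"twist":0}]'; python3 -m pendant '[{"jaw":0.6,"linear":[0,0,0.4],"twist":0},{"jaw":0.6,"linear":[0,0,0.4],"twist":0},{"jaw":0.6,"linear":[0,0,0.4],"twist":0},{"jaw":0.6,"linear":[0,0,0],"twist":0},{"jaw":0.6,"linear":[0,0,0],"twist":0},{"jaw":0.6,"linear":[0,0,0],"twist":0}]'; python3 - <<'E'
from h import *
from rig import cams
o=[]
for n in("side","top"):
    c=cams.camera(n);pickle.dump(c,open(n+"3.pkl","wb"))
    t=proj(c,[[.595,.08,.12]])[0];u,v=map(int,t)
    o.append(cv2.resize(c["color"][v-60:v+60,u-65:u+65],None,fx=3,fy=3,interpolation=cv2.INTER_CUBIC))
cv2.imwrite("pics/s3.png",np.hstack(o))
E
```

```text
time: 9.92
position: [0.5925, 0.0863, 0.132]
tool_rot: [0.707, 0.707, -0.001, -0.001]
ft_force: [-0.2, -1.0, 0.4]
grip_width: 0.0676
grip_force: 8.0
time: 10.42
position: [0.5927, 0.0866, 0.1204]
tool_rot: [0.707, 0.707, -0.0, -0.0]
ft_force: [-0.7, 0.4, 0.2]
grip_width: 0.0675
grip_force: 7.9
```

View pics/s3.png

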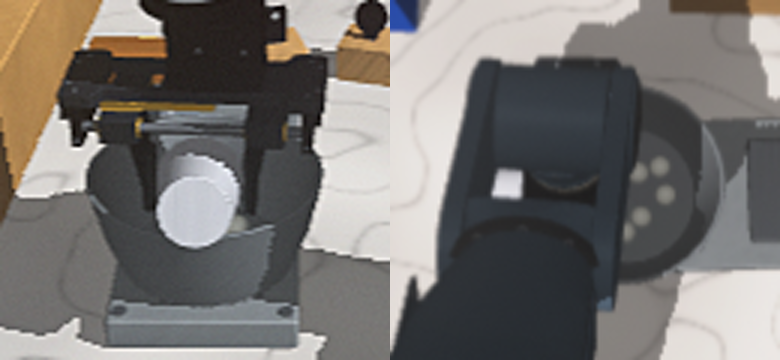

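At least five balls are in the bowl (right half, near (640–665,165–232)) and the cup lies tilted on the rim. I'll dip slightly more, wait, then retract along the arc.

```bash
python3 -m pendant '[{"jaw":0.6,"linear":[0,0,0.4],"twist":0},{"jaw":0.6,"linear":[0,0,0],"twist":0},{"jaw":0.6,"linear":[0,0,0],"twist":0},{"jaw":0.6,"linear":[0,0,-0.6],"twist":0},{"jaw":0.6,"linear":[0,0,-0.6],"twist":0},{"jaw":0.6,"linear":[0,0,-0.6],"twist":0},{"jaw":0.6,"linear":[0.2,0,-0.6],"twist":0},{"jaw":0.6,"linear":[0.4,0,-0.6],"twist":0},{"jaw":0.6,"linear":[0.6,0,-0.6],"twist":0},{"jaw":0.6,"linear":[0.6,0,-0.6],"twist":0},{"jaw":0.6,"linear":[0.6,0,-0.6],"twist":0},{"jaw":0.6,"linear":[0.6,0,-0.6],"twist":0}]'; python3 -m pendant '[{"jaw":0.6,"linear":[1,0,0],"twist":0},{"jaw":0.6,"linear":[1,0,0],"twist":0},{"jaw":0.6,"linear":[1,0,0],"twist":0},{"jaw":0.6,"linear":[1,0,0],"twist":0},{"jaw":0.6,"linear":[1.5,0,0],"twist":0},{"jaw":0.6,"linear":[1.5,-0.5,0],"twist":0},{"jaw":0.6,"linear":[2,-0.5,0],"twist":0},{"jaw":0.6,"linear":[2,-0.5,0],"twist":0},{"jaw":0.6,"linear":[2,-1,0],"twist":0},{"jaw":0.6,"linear":[2,-1,0],"twist":0},{"jaw":0.6,"linear":[2,-1,0],"twist":0},{"jaw":0.6,"linear":[1,0,0],"twist":0}]'; python3 - <<'E'
from h import *
from rig import cams
o=[]
for n,w in(("side",[.58,.2,.12]),("top",[.595,.12,.07])):
    c=cams.camera(n);pickle.dump(c,open(n+"4.pkl","wb"))
    t=proj(c,[w])[0];u,v=map(int,t)
    o.append(cv2.resize(c["color"][v-75:v+75,u-65:u+65],None,fx=3,fy=3,interpolation=cv2.INTER_CUBIC))
cv2.imwrite("pics/s4.png",np.hstack(o))
E
```

```text
time: 11.52
position: [0.5929, 0.1172, 0.1712]
tool_rot: [0.707, 0.707, 0.0, -0.0]
ft_force: [0.0, 0.1, -1.0]
grip_width: 0.0677
grip_force: 8.0
time: 12.52
position: [0.5451, 0.2993, 0.17]
tool_rot: [0.706, 0.708, -0.001, -0.001]
ft_force: [0.2, -0.7, -1.2]
grip_width: 0.0675
grip_force: 8.0
```

View pics/s4.png

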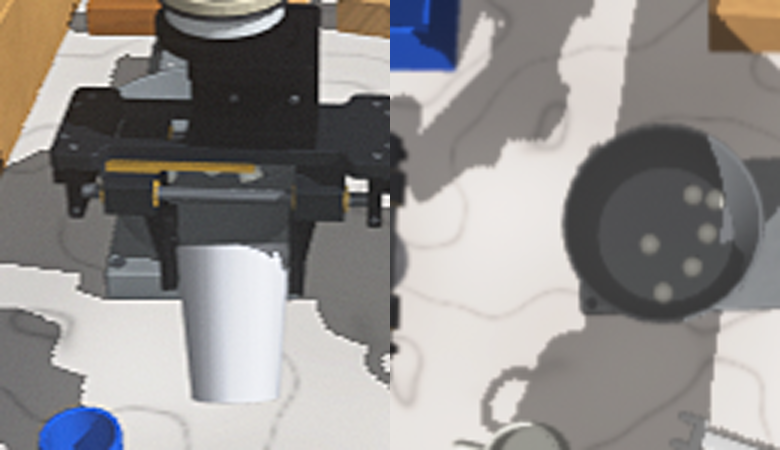

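All six balls lie in the bowl (top crop: (693,195), (715,200), (707,233), (650,244), (692,267), (663,292)), and the cup hangs nearly upright. I'll set it down at its old spot.

```bash
python3 -m pendant '[{"jaw":0.6,"linear":[2,-1.5,0],"twist":0},{"jaw":0.6,"linear":[1.8,-1,0],"twist":0},{"jaw":0.6,"linear":[0.5,-0.7,0],"twist":0},{"jaw":0.6,"linear":[0,0,1],"twist":0},{"jaw":0.6,"linear":[0,0,2],"twist":0},{"jaw":0.6,"linear":[0,0,2],"twist":0},{"jaw":0.6,"linear":[0,0,1.5],"twist":0},{"jaw":0.6,"linear":[0,0,1],"twist":0},{"jaw":0.6,"linear":[0,0,0],"twist":0},{"jaw":0.6,"linear":[0,0,0],"twist":0}]'
```

```text
time: 13.45
position: [0.5164, 0.3383, 0.0948]
tool_rot: [0.707, 0.707, -0.001, -0.0]
ft_force: [-0.2, 0.2, -0.4]
grip_width: 0.0675
grip_force: 8.0
```

```bash
python3 -m pendant '[{"jaw":0.6,"linear":[0,0,0.5],"twist":0},{"jaw":0.6,"linear":[0,0,0.4],"twist":0},{"jaw":0.6,"linear":[0,0,0.3],"twist":0},{"jaw":0.6,"linear":[0,0,0.2],"twist":0},{"jaw":0.6,"linear":[0,0,0],"twist":0},{"jaw":0.6,"linear":[0,0,0],"twist":0}]'; python3 - <<'E'
from h import *
from rig import cams
c=cams.camera("side");t=proj(c,[[.516,.338,.06]])[0];u,v=map(int,t)
cv2.imwrite("pics/s5.png",cv2.resize(c["color"][v-60:v+60,u-60:u+60],None,fx=3,fy=3,interpolation=cv2.INTER_CUBIC))
E
```

```text
time: 13.95
position: [0.5161, 0.3394, 0.0817]
tool_rot: [0.707, 0.707, 0.0, 0.0]
ft_force: [0.7, -0.5, -1.0]
grip_width: 0.0675
grip_force: 8.0
```

View pics/s5.png

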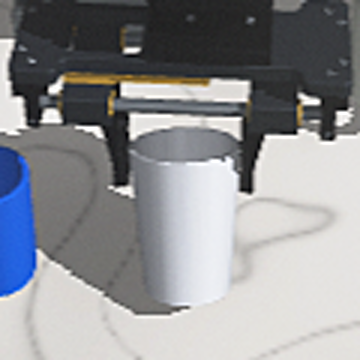

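The cup stands or hovers just above the bench, upright (foot at (185,295)). I'll lower a touch until contact, then release.

```bash
python3 -m pendant '[{"jaw":0.6,"linear":[0,0,0.2],"twist":0},{"jaw":0.6,"linear":[0,0,0.15],"twist":0},{"jaw":0.6,"linear":[0,0,0],"twist":0},{"jaw":0.6,"linear":[0,0,0],"twist":0}]';  python3 -m pendant '[{"jaw":1,"linear":[0,0,0],"twist":0},{"jaw":1,"linear":[0,0,0],"twist":0},{"jaw":1,"linear":[0,0,0],"twist":0},{"jaw":1,"linear":[0,0,0],"twist":0},{"jaw":1,"linear":[0,0,-1],"twist":0},{"jaw":1,"linear":[0,0,-2],"twist":0},{"jaw":1,"linear":[0,0,-3],"twist":0},{"jaw":1,"linear":[0,0,-4],"twist":0},{"jaw":1,"linear":[0,0,-4],"twist":0},{"jaw":1,"linear":[0,0,-2],"twist":0}]'
```

```text
time: 14.33
position: [0.5166, 0.3396, 0.0795]
tool_rot: [0.707, 0.707, 0.001, 0.0]
ft_force: [-0.2, -1.0, 6.8]
grip_width: 0.0673
grip_force: 7.8
time: 15.17
position: [0.5179, 0.3402, 0.2438]
tool_rot: [0.707, 0.707, 0.004, 0.001]
ft_force: [0.7, 0.2, 0.5]
grip_width: 0.0873
grip_force: 0.0
```

```bash
python3 -m pendant '[{"jaw":1,"linear":[-4,0,0],"twist":0},{"jaw":1,"linear":[-4,0,0],"twist":0},{"jaw":1,"linear":[-4,0,0],"twist":0},{"jaw":1,"linear":[-4,0,0],"twist":0},{"jaw":1,"linear":[-4,0,0],"twist":0},{"jaw":1,"linear":[-4,0,0],"twist":0},{"jaw":1,"linear":[-4,0,0],"twist":0},{"jaw":1,"linear":[-4,0,0],"twist":0},{"jaw":1,"linear":[-4,0,0],"twist":0},{"jaw":1,"linear":[-4,0,0],"twist":0},{"jaw":1,"linear":[-4,0,0],"twist":0},{"jaw":1,"linear":[-4,0,0],"twist":0}]'; python3 -m pendant '[{"jaw":1,"linear":[-4,0.5,0],"twist":0},{"jaw":1,"linear":[-4,0.5,0],"twist":0},{"jaw":1,"linear":[-4,0.5,0],"twist":0},{"jaw":1,"linear":[-4,0.5,0],"twist":0},{"jaw":1,"linear":[-3,0.5,0],"twist":0},{"jaw":1,"linear":[0,0,0],"twist":-6.8},{"jaw":1,"linear":[0,0,0],"twist":-6.8},{"jaw":1,"linear":[0,0,0],"twist":-6.8},{"jaw":1,"linear":[0,0,0],"twist":-6.8},{"jaw":1,"linear":[0,0,0],"twist":-6.8},{"jaw":1,"linear":[0,0,0],"twist":-6.8},{"jaw":1,"linear":[0,0,0],"twist":-6.8}]';python3 -m pendant '[{"jaw":1,"linear":[0,0,0],"twist":-6.8},{"jaw":1,"linear":[0,0,0],"twist":-6.8},{"jaw":1,"linear":[0,0,0],"twist":-6.8},{"jaw":1,"linear":[0,0,0],"twist":-6.8},{"jaw":1,"linear":[0,0,0],"twist":-6.8},{"jaw":1,"linear":[0,0,0],"twist":-6.8},{"jaw":1,"linear":[0,0,0],"twist":-6.8},{"jaw":1,"linear":[0,0,0],"twist":-6.8},{"jaw":1,"linear":[0,0,0],"twist":-6.7},{"jaw":1,"linear":[0,0,0],"twist":0},{"jaw":1,"linear":[0,0,0],"twist":0}]'; python3 - <<'E'
from h import *
from rig import robot
from scipy.spatial.transform import Rotation as R
o=robot.get_obs();print(o["position"],R.from_quat(o["tool_rot"]).as_matrix().round(3),o["q"])
# bezel/plug location, both views
for n in("top4","side0","top0"):
    c=load(n)
    u,v=map(int,proj(c,[[.608,-.183,.0615]])[0])
    g=cv2.cvtColor(c["color"],cv2.COLOR_BGR2GRAY)[v-16:v+17,u-18:u+19]
    cv2.imwrite(f"pics/{n}_plug.png",cv2.resize(g,None,fx=8,fy=8,interpolation=cv2.INTER_CUBIC));print(n,u,v)
a=[cv2.imread(f"pics/{n}_plug.png") for n in("top4","side0")]
cv2.imwrite("pics/plug.png",np.hstack(a))
E
```

```text
time: 16.17
position: [0.5156, -0.1426, 0.2388]
tool_rot: [0.707, 0.707, 0.0, 0.0]
ft_force: [1.1, 0.1, -0.7]
grip_width: 0.0873
grip_force: 0.0
time: 17.17
position: [0.5408, -0.3307, 0.2386]
tool_rot: [0.359, 0.933, -0.0, 0.0]
ft_force: [0.3, 0.5, -0.1]
grip_width: 0.0866
grip_force: 0.0
time: 18.08
position: [0.5409, -0.3306, 0.2385]
tool_rot: [-0.161, 0.987, -0.0, 0.0]
ft_force: [-0.5, -0.9, 0.3]
grip_width: 0.0875
grip_force: 0.0
[ 0.5408754  -0.33063073  0.23847073] [[-0.948 -0.318  0.   ]
 [-0.318  0.948 -0.   ]
 [-0.    -0.    -1.   ]] [-7.24704257e-01  5.40824025e-01  1.41028505e+00  4.54043821e-05
  1.19032420e+00 -2.61885758e+00]
top4 395 174
side0 295 172
top0 395 174
```

View pics/plug.png

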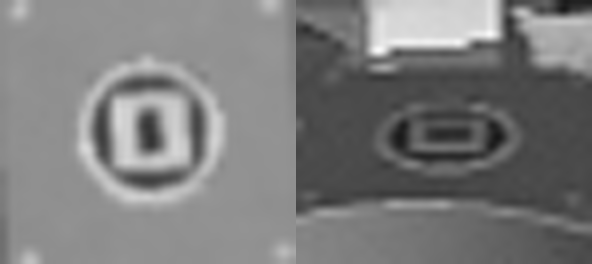

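Top crop: bezel ring centred at (151,131), slot long side nearly vertical with a tilt of about 3.5°. Side crop: bezel centred at (447,136).

```bash
cat >>h.py <<'E'
def bezel(c):
    u,v=map(int,proj(c,[[.608,-.183,.0615]])[0])
    g=cv2.cvtColor(c["color"],cv2.COLOR_BGR2GRAY)[v-16:v+17,u-18:u+19]
    g=cv2.resize(g,None,fx=8,fy=8,interpolation=cv2.INTER_CUBIC)
    med=np.median(g);m=(g>med+ (12 if med>110 else 15)).astype(np.uint8)
    cs,_=cv2.findContours(m,cv2.RETR_EXTERNAL,cv2.CHAIN_APPROX_NONE)
    k=max(cs,key=lambda k:cv2.boundingRect(k)[2]*cv2.boundingRect(k)[3]*(abs(cv2.boundingRect(k)[0]+cv2.boundingRect(k)[2]/2-150)<40))
    e=cv2.fitEllipse(k);x,y=e[0]
    return [u-18+(x+.5)/8-.5,v-16+(y+.5)/8-.5],e
E
python3 - <<'E'
from h import *
for n in("top0","top4","side0","side4"):
    c=load(n);p,e=bezel(c);print(n,np.round(p,2),np.round(e[1],1),plane(c,[p],.0615).round(4))
for n in("top0","side0"):
    c=load(n);P=cloud(c)
    m=(abs(P[...,0]-.569)<.03)&(abs(P[...,1]+.333)<.03)&(P[...,2]>.05)&(P[...,2]<.095)
    if n=="top0":
        m&=P[...,2]>.074
    else:
        m&=P[...,2]<.095
    v,u=np.where(m);pts=plane(c,np.c_[u,v],.08)
    print(n,len(u),pts.mean(0).round(4),cv2.minAreaRect(pts[:,:2].astype(np.float32)*1000))
    b=(abs(P[...,0]-.569)<.05)&(abs(P[...,1]+.333)<.05)&(abs(P[...,2]-.04)<.004);v,u=np.where(b)
    print(cv2.minAreaRect(plane(c,np.c_[u,v],.04)[:,:2].astype(np.float32)*1000))
E
```

```text
top0 [395.32 173.87] [140.9 143.3] [[ 0.6085 -0.1833  0.0615]]
top4 [395.28 174.22] [149.5 151. ] [[ 0.6075 -0.1832  0.0615]]
side0 [290.98 184.63] [ 65. 303.] [[ 0.612  -0.1124  0.0615]]
side4 [296.19 162.89] [140.8 296.5] [[ 0.6119 -0.246   0.0615]]
top0 36 [ 0.5689 -0.334   0.08  ] ((568.818359375, -333.82379150390625), (25.301734924316406, 11.13120174407959), 18.442846298217773)
((569.4879150390625, -333.67010498046875), (60.50672149658203, 63.08724594116211), 18.42701530456543)
side0 80 [ 0.5669 -0.3043  0.08  ] ((566.5230712890625, -298.1991271972656), (22.230632781982422, 80.18783569335938), 3.8826966285705566)
((568.7587280273438, -331.67950439453125), (62.043434143066406, 71.19881439208984), 17.667707443237305)
```

```bash
python3 -m pendant '[{"jaw":0.5,"linear":[-1.28,-0.58,0],"twist":0},{"jaw":0.5,"linear":[-1.28,-0.58,0],"twist":0},{"jaw":0.5,"linear":[0,0,2.5],"twist":0},{"jaw":0.5,"linear":[0,0,3],"twist":0},{"jaw":0.5,"linear":[0,0,3],"twist":0},{"jaw":0.5,"linear":[0,0,2.5],"twist":0},{"jaw":0.5,"linear":[0,0,0],"twist":0},{"jaw":0.5,"linear":[0,0,0],"twist":0}]'
```

```text
time: 18.75
position: [0.5682, -0.3329, 0.1269]
tool_rot: [-0.162, 0.987, 0.001, -0.001]
ft_force: [0.3, 0.9, 0.5]
grip_width: 0.0464
grip_force: 0.0
```

```bash
python3 -m pendant '[{"jaw":0.5,"linear":[0,0,2],"twist":0},{"jaw":0.5,"linear":[0,0,2],"twist":0},{"jaw":0.5,"linear":[0,0,1.5],"twist":0},{"jaw":0.5,"linear":[0,0,0.9],"twist":0},{"jaw":0.5,"linear":[0,0,0],"twist":0},{"jaw":0.5,"linear":[0,0,0],"twist":0}]'; python3 -m pendant '[{"jaw":0,"linear":[0,0,0],"twist":0},{"jaw":0,"linear":[0,0,0],"twist":0},{"jaw":0,"linear":[0,0,0],"twist":0},{"jaw":0,"linear":[0,0,0],"twist":0},{"jaw":0,"linear":[0,0,0],"twist":0},{"jaw":0,"linear":[0,0,0],"twist":0},{"jaw":0,"linear":[0,0,0],"twist":0}]' 45
```

```text
time: 19.25
position: [0.5697, -0.3342, 0.0654]
tool_rot: [-0.162, 0.987, -0.001, 0.001]
ft_force: [-0.4, -0.7, -0.4]
grip_width: 0.0432
grip_force: 0.0
time: 19.83
position: [0.5689, -0.3335, 0.0642]
tool_rot: [-0.162, 0.987, -0.0, 0.0]
ft_force: [0.2, 0.3, 1.8]
grip_width: 0.0097
grip_force: 45.0
```

```bash
python3 -m pendant '[{"jaw":0,"linear":[0,0,-1],"twist":0},{"jaw":0,"linear":[0,0,-2],"twist":0},{"jaw":0,"linear":[0,0,-2.5],"twist":0},{"jaw":0,"linear":[0,0,-2.5],"twist":0},{"jaw":0,"linear":[0,0,-1],"twist":5},{"jaw":0,"linear":[0,0,0],"twist":5.2},{"jaw":0,"linear":[0,0,0],"twist":5},{"jaw":0,"linear":[-1,3,0],"twist":0},{"jaw":0,"linear":[-1,3,0],"twist":0},{"jaw":0,"linear":[-1,3,0],"twist":0},{"jaw":0,"linear":[-1,3,0],"twist":0},{"jaw":0,"linear":[-0.8,2.7,0],"twist":0}]'; python3 -m pendant '[{"jaw":0,"linear":[0,0,0],"twist":0},{"jaw":0,"linear":[0,0,0],"twist":0}]'; python3 - <<'E'
from h import *
from rig import robot,cams
from scipy.spatial.transform import Rotation as R
o=robot.get_obs();T=R.from_quat(o["tool_rot"]).as_matrix();p=o["position"];print(p,np.degrees(np.arctan2(T[1,0],T[0,0])))
o=[]
for n in("side","top"):
    c=cams.camera(n);pickle.dump(c,open(n+"5.pkl","wb"))
    u,v=map(int,proj(c,[p-[0,0,.06]])[0])
    a=cv2.resize(c["color"][v-30:v+30,u-32:u+33],None,fx=6,fy=6,interpolation=cv2.INTER_CUBIC);o.append(a);print(n,u,v)
    for q in([0,0,-.0242],[0,0,-.0522]):
        print(proj(c,[p+q]).round(1))
    print("lock",proj(c,[[.608,-.1832,.0615]]).round(1), plane(load("side0"),[[295.44,172.56]],.0615))
cv2.imwrite("pics/s6.png",np.hstack(o))
E
```

```text
time: 20.83
position: [0.6082, -0.1821, 0.1547]
tool_rot: [-0.031, 1.0, 0.0, 0.0]
ft_force: [0.7, -0.6, -0.6]
grip_width: 0.0094
grip_force: 45.0
time: 21.0
position: [0.6082, -0.1822, 0.1546]
tool_rot: [-0.032, 0.999, -0.0, 0.0]
ft_force: [-0.1, -0.3, -1.6]
grip_width: 0.01
grip_force: 45.0
[ 0.60816778 -0.18216975  0.15463125] -176.31729532465485
side 294 162
[[294.4 151.1]]
[[294.7 160.1]]
lock [[295.2 172.7]] [[ 0.60739344 -0.18380287  0.0615    ]]
top 396 172
[[398.4 170.1]]
[[396.9 171.7]]
lock [[395.3 174. ]] [[ 0.60739344 -0.18380287  0.0615    ]]
```

View pics/s6.png

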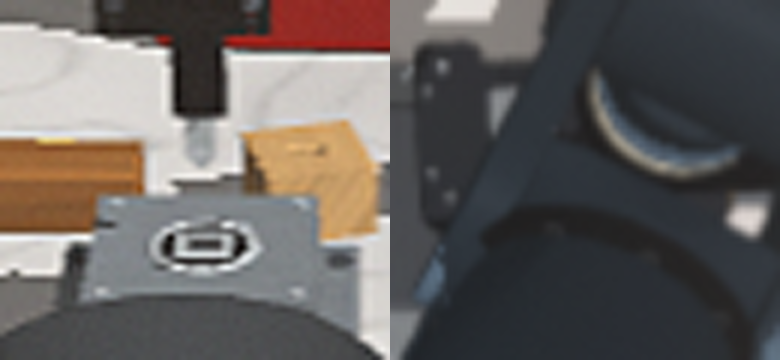

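Side crop: the blade tip is at (200,160) and the slot centre at (206,245), so the key is almost above the slot with about a 1 mm correction needed.

```bash
python3 -m pendant '[{"jaw":0,"linear":[0.08,-0.13,0],"twist":0},{"jaw":0,"linear":[0,0,2],"twist":0},{"jaw":0,"linear":[0,0,1.5],"twist":0},{"jaw":0,"linear":[0,0,0.5],"twist":0},{"jaw":0,"linear":[0,0,0.3],"twist":0},{"jaw":0,"linear":[0,0,0.2],"twist":0},{"jaw":0,"linear":[0,0,0],"twist":0},{"jaw":0,"linear":[0,0,0],"twist":0}]'
```

```text
time: 21.77
position: [0.6063, -0.1866, 0.1119]
tool_rot: [-0.03, 1.0, -0.0, -0.001]
ft_force: [-4.7, 1.5, 13.5]
grip_width: 0.0094
grip_force: 45.0
```

```bash
python3 -m pendant '[{"jaw":0,"linear":[0,0,-0.6],"twist":0},{"jaw":0,"linear":[0,0,0],"twist":0},{"jaw":0,"linear":[0,0,0],"twist":0}]';python3 -m pendant '[{"jaw":0,"linear":[0,0,0],"twist":0},{"jaw":0,"linear":[0,0,0],"twist":0}]'
```

```text
time: 22.02
position: [0.6076, -0.1862, 0.1157]
tool_rot: [-0.03, 1.0, -0.0, 0.001]
ft_force: [0.4, -1.2, -0.7]
grip_width: 0.0098
grip_force: 45.0
time: 22.18
position: [0.607, -0.1854, 0.1146]
tool_rot: [-0.03, 1.0, 0.0, -0.0]
ft_force: [-0.2, 0.1, -0.5]
grip_width: 0.0095
grip_force: 45.0
```

```bash
python3 -m pendant '[{"jaw":0,"linear":[0,0.22,0],"twist":0},{"jaw":0,"linear":[0,0,0],"twist":0}]';python3 -m pendant '[{"jaw":0,"linear":[0,0,0],"twist":0}]';python3 -m pendant '[{"jaw":0,"linear":[0,0,0],"twist":0}]' | grep pos;python3 -m pendant '[{"jaw":0,"linear":[0,0,0],"twist":0}]' |grep pos; python3 -m pendant '[{"jaw":0,"linear":[0,0,0.3],"twist":0},{"jaw":0,"linear":[0,0,0.2],"twist":0},{"jaw":0,"linear":[0,0,0],"twist":0}]'
```

```text
time: 22.35
position: [0.6067, -0.1825, 0.1145]
tool_rot: [-0.031, 1.0, 0.0, -0.0]
ft_force: [-0.1, 0.7, -0.5]
grip_width: 0.0094
grip_force: 45.0
time: 22.43
position: [0.6069, -0.1827, 0.1147]
tool_rot: [-0.031, 1.0, 0.0, -0.0]
ft_force: [-0.8, 0.1, -1.8]
grip_width: 0.0097
grip_force: 45.0
position: [0.607, -0.1828, 0.1148]
position: [0.607, -0.1829, 0.115]
time: 22.85
position: [0.6066, -0.1828, 0.1094]
tool_rot: [-0.03, 1.0, 0.0, -0.001]
ft_force: [-0.3, -0.1, -0.7]
grip_width: 0.0097
grip_force: 45.0
```

```bash
python3 -m pendant '[{"jaw":0,"linear":[0,0,0.2],"twist":0},{"jaw":0,"linear":[0,0,0.2],"twist":0},{"jaw":0,"linear":[0,0,0],"twist":0}]' | grep -v tool;python3 -m pendant '[{"jaw":0,"linear":[0,0,0.2],"twist":0},{"jaw":0,"linear":[0,0,0.2],"twist":0},{"jaw":0,"linear":[0,0,0],"twist":0}]' | grep -v tool
```

```text
time: 23.1
position: [0.6074, -0.183, 0.1057]
ft_force: [1.2, 0.1, -2.2]
grip_width: 0.0098
grip_force: 45.0
time: 23.35
position: [0.6074, -0.1829, 0.1018]
ft_force: [1.9, 1.6, -1.6]
grip_width: 0.0097
grip_force: 45.0
```

```bash
python3 -m pendant '[{"jaw":0,"linear":[0,0,0.2],"twist":0},{"jaw":0,"linear":[0,0,0.2],"twist":0},{"jaw":0,"linear":[0,0,0],"twist":0}]' | grep -v tool;python3 -m pendant '[{"jaw":0,"linear":[0,0,0.2],"twist":0},{"jaw":0,"linear":[0,0,0.2],"twist":0},{"jaw":0,"linear":[0,0,0],"twist":0}]' | grep -v tool
```

```text
time: 23.6
position: [0.6074, -0.183, 0.0985]
ft_force: [0.1, 2.1, 2.6]
grip_width: 0.0095
grip_force: 45.0
time: 23.85
position: [0.6074, -0.183, 0.0946]
ft_force: [0.3, 0.2, 4.7]
grip_width: 0.0096
grip_force: 45.0
```

```bash
python3 -m pendant '[{"jaw":0,"linear":[0,0,0.2],"twist":1.5},{"jaw":0,"linear":[0,0,0.2],"twist":-3},{"jaw":0,"linear":[0,0,0.1],"twist":1.5},{"jaw":0,"linear":[0,0,0],"twist":0}]' | grep -v tool;python3 -m pendant '[{"jaw":0,"linear":[0,0,0.2],"twist":1.5},{"jaw":0,"linear":[0,0,0.2],"twist":-3},{"jaw":0,"linear":[0,0,0],"twist":1.5},{"jaw":0,"linear":[0,0,0],"twist":0}]' | grep -v tool
```

```text
time: 24.18
position: [0.6076, -0.183, 0.0902]
ft_force: [-0.1, 2.2, 7.5]
grip_width: 0.0097
grip_force: 45.0
time: 24.52
position: [0.6077, -0.183, 0.0856]
ft_force: [1.6, 2.3, 5.6]
grip_width: 0.0095
grip_force: 45.0
```

```bash
python3 -m pendant '[{"jaw":0,"linear":[0,0,0.1],"twist":1.5},{"jaw":0,"linear":[0,0,0.05],"twist":-3},{"jaw":0,"linear":[0,0,0],"twist":1.5},{"jaw":0,"linear":[0,0,0],"twist":0}]' | grep -v tool;python3 -m pendant '[{"jaw":0,"linear":[0,0,0.1],"twist":0},{"jaw":0,"linear":[0,0,0],"twist":0}]' | grep -v tool
```

```text
time: 24.85
position: [0.6079, -0.183, 0.0856]
ft_force: [0.1, 3.3, 12.4]
grip_width: 0.0099
grip_force: 45.0
time: 25.02
position: [0.6079, -0.183, 0.0855]
ft_force: [-1.4, 3.2, 18.8]
grip_width: 0.0098
grip_force: 45.0
```

```bash
python3 -m pendant '[{"jaw":0,"linear":[0,0.03,0],"twist":5},{"jaw":0,"linear":[0,0,0],"twist":6},{"jaw":0,"linear":[0,0,0],"twist":6},{"jaw":0,"linear":[0,0,0],"twist":6},{"jaw":0,"linear":[0,0,0],"twist":6},{"jaw":0,"linear":[0,0,0],"twist":6},{"jaw":0,"linear":[0,0,0],"twist":6},{"jaw":0,"linear":[0,0,0],"twist":0}]';python3 -m pendant '[{"jaw":0,"linear":[0,0,0],"twist":6},{"jaw":0,"linear":[0,0,0],"twist":6},{"jaw":0,"linear":[0,0,0],"twist":6},{"jaw":0,"linear":[0,0,0],"twist":6},{"jaw":0,"linear":[0,0,0],"twist":6},{"jaw":0,"linear":[0,0,0],"twist":6},{"jaw":0,"linear":[0,0,0],"twist":6},{"jaw":0,"linear":[0,0,0],"twist":0}]'; python3 -c "
from rig import robot;o=robot.get_obs();print(o['moment'],o['q'])"
```

```text
time: 25.68
position: [0.6074, -0.183, 0.0855]
tool_rot: [0.323, 0.946, -0.0, 0.001]
ft_force: [-3.2, 2.1, 17.7]
grip_width: 0.0098
grip_force: 45.0
time: 26.35
position: [0.607, -0.1827, 0.0855]
tool_rot: [0.64, 0.768, -0.0, 0.0]
ft_force: [-3.2, 3.5, 18.2]
grip_width: 0.0097
grip_force: 45.0
[0.58119214 0.47051803 0.11379647] [-4.68247526e-01  7.33936815e-01  1.52492734e+00 -5.02145940e-04
  8.82201066e-01 -6.48632568e-01]
```

```bash
for i in 1; do python3 -m pendant '[{"jaw":0,"linear":[0,0,0],"twist":5},{"jaw":0,"linear":[0,0,0],"twist":5},{"jaw":0,"linear":[0,0,0],"twist":2},{"jaw":0,"linear":[0,0,0],"twist":0},{"jaw":0,"linear":[0,0,0],"twist":0}]'; python3 -c "
from rig import robot;o=robot.get_obs();print(o['moment'],o['q'][5])";done;  python3 -m pendant '[{"jaw":0,"linear":[0,0,0],"twist":3},{"jaw":0,"linear":[0,0,0],"twist":0},{"jaw":0,"linear":[0,0,0],"twist":0}]'; python3 -c "
from rig import robot;o=robot.get_obs();print(o['moment'],o['q'][5])"
```

```text
time: 26.77
position: [0.6075, -0.1828, 0.0855]
tool_rot: [0.716, 0.698, 0.0, 0.001]
ft_force: [-1.8, 3.4, 17.8]
grip_width: 0.0098
grip_force: 45.0
[0.59639956 0.34331962 0.07314339] -0.44271194746816006
time: 27.02
position: [0.6076, -0.1828, 0.0855]
tool_rot: [0.734, 0.679, 0.0, 0.001]
ft_force: [-1.7, 3.4, 18.0]
grip_width: 0.0096
grip_force: 45.0
[0.63409974 0.32556425 0.04185592] -0.39032328078670453
```

```bash
cat > m.py <<'E'
from rig import robot;import numpy as np
o=robot.get_obs();print(o['moment'].round(3),o['q'][5].round(4),np.degrees(2*np.arctan2(o['tool_rot'][1],o['tool_rot'][0])).round(2))
E
for i in 1 2 3; do python3 -m pendant '[{"jaw":0,"linear":[0,0,0],"twist":0}]' >/dev/null; python3 m.py;done; python3 -m pendant '[{"jaw":0,"linear":[0,0,0],"twist":3},{"jaw":0,"linear":[0,0,0],"twist":0}]'>/dev/null; python3 m.py;for i in 1 2 3; do python3 -m pendant '[{"jaw":0,"linear":[0,0,0],"twist":0}]' >/dev/null; python3 m.py;done
```

```text
[0.577 0.327 0.039] -0.3904 85.55
[ 0.58   0.279 -0.024] -0.3904 85.55
[0.643 0.326 0.053] -0.3904 85.55
[0.691 0.293 0.201] -0.3372 82.52
[0.654 0.292 0.274] -0.3386 82.6
[0.674 0.284 0.248] -0.3386 82.6
[0.692 0.323 0.228] -0.3386 82.6
```

```bash
python3 - <<'E'
from h import *
from rig import robot,cams
for n in("top","side"):
    c=cams.camera(n);P=cloud(c)
    m=(abs(P[...,0]-.516)<.05)&(abs(P[...,1]-.339)<.05)&(P[...,2]>.082);p=P[m]
    print(n,len(p),np.round(p[:,2].max(),3),np.round(circ(p[:,:2]),4))
    d=np.abs(c["color"].astype(int)-load(n+"0")["color"]).sum(2)
    for w,r in(([.466,-.349,.06],"round"),([.635,.354,.06],"pipe"),([.371,.175,.06],"mug")):
        u,v=map(int,proj(c,[w])[0]);print(r,np.median(d[v-10:v+10,u-10:u+10]))
robot.hand_in()
E
```

```text
top 54 0.096 [0.5127 0.378  0.0319]
round 11.0
pipe 13.0
mug 77.0
side 220 0.092 [0.5119 0.38   0.0316]
round 12.0
pipe 11.0
mug 13.0
the job is handed in; nothing more can be done
```

I handed the job in: all six balls are in the bowl, the empty cup is back upright on the bench, and the oblong key is held fully home at the clockwise stop. The stop I judged from a jump in wrist moment at about 101° of gripper turn, and the cup now stands about 3 cm from its old spot. I saw no sign that the round key or the pipe had moved. The top view differed around the mug, but the side view did not, and I handed in without checking why; I did not check the tape, offcut or wrench.

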